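# Slide the washed sleeve off the bent drying rod

## Task

Slide the yellow sleeve off the open end of the drying stand's steel rod and lay it gently in the empty green cradle, fully down and in line with it. The rod has been knocked out of straight, so feel your way along it and never force the sleeve hard against the rod; leave all the other things where they are.

Things in the scene. Friction and masses are not known exactly. Their poses are not given: they have to be found in the camera images.
- stand: fixed steel drying stand: 110 x 90 x 12 mm foot, upright post 16 mm thick and 150 mm tall, a blue 30 mm clamp block on it, and a steel rod 18 mm thick that leaves the block along the stand's own +x with its axis 120 mm above the table. Origin: centre of the foot's underside, on the post's axis
- rod_bend (a point): point on the rod's axis 85 mm from the post's axis, axes as the stand. Up to here the rod is level and straight along the stand's x; beyond it the rod runs on straight for 82 mm to its round open end, but bent 5 to 9 degrees away from the first part, in any direction: left, right, up, down or between. How far and which way is not measured; the bend is stiff and does not give
- sleeve: loose yellow plastic sleeve (tube), 60 mm long, 36 mm outside, 22.5 mm inside (4.5 mm wider than the rod), 40 to 85 g. It hangs on the rod near the post, so its axis is about 2 mm below the rod's. Origin: its centre; its x runs along its axis. Its centre starts 48 to 53 mm from the post's axis; 197 mm or more from it the sleeve is free of the rod
- cradle_green: empty green plastic cradle fixed to the table: foot 66 mm (its x) by 60 mm (its y), 8 mm thick, with two upright V plates 7 mm thick at x = -24 and +24 mm, 41 mm free between them; the arms open at 45 degrees and end 47 mm above the table. The sleeve lies in both Vs with its axis along the cradle's x, either way round. Origin: centre of the foot's underside
- cradle_green_seat (a point): centre of a sleeve lying properly in the green cradle, 47 mm above the table; axes as the cradle
- cradle_grey: the same cradle in grey, holding the white sleeve; it and the green one may swap places. Origin as the green one
- spare: white sleeve, same shape as the yellow one, lying in the grey cradle; leave it. Origin: its centre, x along its axis
- jug_amber: bystander: upturned amber measuring jug, 90 mm wide, 120 mm tall, handle at its +y; origin under its centre
- jug_clear: bystander: upturned clear measuring jug, 84 mm wide, 110 mm tall, handle at its +y; origin under its centre
- jug_small: bystander: upturned small amber measuring jug, 68 mm wide, 80 mm tall, handle at its +y; origin under its centre
- cylinder: bystander: standing measuring cylinder, 64 mm wide foot, 36 mm wide tube, 202 mm tall; origin under its centre
- brush: bystander: brush lying along its x; origin under its centre
- cup: bystander: open white plastic cup, 80 mm wide, 75 mm tall; origin under its centre

How it is judged:
On the way:
1. the yellow sleeve is clear of the rod's open end (horizontal distance between sleeve and stand above 0.192 m and contact force between sleeve and stand below 0.1 N), for 0.1 s.
At the end, for the whole second after the job is handed in: The yellow sleeve lies released and at rest in the green cradle: its centre within 10 mm of the seat point sideways and along, no more than 3 mm above it, its axis within 6 degrees of the cradle's (horizontal distance between sleeve and cradle_green_seat below 0.01 m and z of sleeve in the frame of cradle_green_seat between -0.004 and 0.003 m and angle between the x axis of sleeve and the x axis of cradle_green, either way round below 0.1 rad and linear speed of sleeve below 0.02 m/s and contact force between sleeve and the fingers below 0.05 N); the robot touches nothing.
It fails at once if while it is being slid along (once past 58 mm from the post's axis) the sleeve is forced against the rod with more than 18 N (contact force between sleeve and stand above 18 N and horizontal distance between sleeve and stand above 0.058 m).
It fails at once if the robot strikes the rod or stand with more than 10 N (contact force between any of the fingers, the arm and stand above 10 N).
It fails at once if the sleeve is dropped or slammed into the cradle, or pressed into it with more than 35 N (contact force between sleeve and cradle_green above 35 N or (distance between sleeve and cradle_green_seat below 0.02 m and linear speed of sleeve above 0.35 m/s)).
It fails at once if the yellow sleeve is dropped on the table (height (world z) of sleeve below 0.026 m).
It fails at once if another thing is moved more than 15 mm (distance of any of spare, jug_amber, jug_clear, jug_small, cylinder, brush, cup from where it was at the start of the episode above 0.015 m).
It also fails if it takes over 64 s, if anything falls off the work surface, if the arm or the gripper's body presses on something with over 40 N, if the wrist force passes 120 N, or if a joint passes its speed limit or range.

## Robot

A 6-joint arm with a two-finger parallel gripper is mounted at the origin on the work surface. World frame = base frame: x ahead of the robot, y to its left, z up, the work surface at z = 0. Lengths are in m, angles in rad, forces in N, time in s.
With the tool pointing down it reaches from about 0.375 to 0.9 m from the base axis. Payload 3.1 kg.
Tool frame: the origin (TCP) lies between the finger pads; the fingertips stand 14 mm ahead of it and the grasp point (between the pads) lies 5 mm behind it (robot.finger_overhang is the distance from the TCP to the fingertips, in m); z points along the fingers, y is the line along which they close (so a half turn about z gives the same grasp; the last joint's range is limited). The gripper opens to 87 mm and grips with 3 to 60 N. Pads are 19 mm wide; open, the fingers measure 117 mm over their backs; the gripper's body (75 mm by 190 mm) begins 51 mm behind the grasp point.
Start: joints at [-1.296, 0.527, 1.433, -0, 1.181, -0.178], TCP at [0.273, -0.562, 0.237] pointing down, gripper open.
Joint ranges: [-3.08, 3.08], [-0.75, 2.2], [0.22, 2.44], [-1.43, 4.57], [0, 2.65], [-2.85, 2.85]. Speed limits (rad/s): [2.79, 2.79, 3.14, 3.14, 3.14, 3.14].

## Interface

Orientations are given as a unit quaternion [x, y, z, w].
In Python, from rig import monitor, cams, workorder, robot gives the robot as it stands.
- The arm moves only by the tool send_rows, never from a script. Its argument "moves" is one flat list of numbers, 7 for each row, row after row: the opening, from 0 (shut) to 1 (fully open), then the shift along the world's x, y, z in cm, then the turn, a rotation vector about the world's x, y, z in rad. A call has 1 to 5 rows; each row is the pose to reach, as a shift and turn from the pose commanded when the call began; what a row does not reach only later rows make up. A row lasts 1/12 s, in which the tool goes at most 41.7 mm and 7.16 degrees, less where a joint would pass 70% of its speed; a pose out of reach is approached as far as the arm can. A call with a gripper value outside its range is refused whole. The fingers move at their own pace and stop on an object; "grip_force" is the grip in N (left out, the last holds). Time passes only in rows, so rows that repeat a pose let the fingers close. It gives the time, the measured TCP pose, the force, the opening and the grip force at its end, in the units of the state.
- monitor.get_obs(): the state, without advancing time (a new reading comes with each control period).
- cams.camera(name): name is "side" or "top" or "wrist"; returns a dict with "pixels" (400x640x3 uint8, blue, green, red), "range_z" (400x640 float32, m along the optical axis (not along the pixel's ray), 0 where there is no reading), "fovy" (degrees; the focal length in pixels is half the picture's height over the tangent of half this angle, whatever the lens; pixels are square), "cx", "cy" (the principal point, pixels), "rvec" (rotation vector, rad) and "tvec" (3), from world to camera coordinates, as OpenCV has them; the wrist camera has in their place "hand_eye" (4x4, takes a point from camera to tool coordinates, whose origin is the TCP and whose axes are the flange's). Camera axes: x right, y down, z forward; pixel columns grow to the right and rows downward; lengths in m; the calibration is good to about 2 mm. The wrist camera is an equidistant fisheye: a pixel r from the principal point sees the ray r / f radians off the axis. A picture is of the moment at which its call begins: read the wrist's pose just before it.
- workorder.hand_in(): hands the job in; it is judged then, once.
The state is a dict: "time": time; "q": joint angles; "joint_velocities": joint speeds; "joint_torque": joint torques, N m; "position": TCP position; "tool_rot": TCP orientation; "ft_force": force on the tool from outside, world axes, zero at the start; "moment": the same for the moment, N m; "grip_width": finger opening in m; "grip_force": force on a finger pad.
Only numpy, scipy, OpenCV 4.12 (cv2) and the standard library are available. Lean on these libraries where they do the work, as an engineer would, in place of code of your own. Each camera call takes 0.05 s, during which the arm holds its last target. There are 200 camera calls.

## Working session

There is one attempt and no reset: what is moved stays moved. The work goes in short steps, Python scripts to look and compute and a tool call to move; the robot and the scene stay as the last step left them, time stands still between calls to the robot, and variables do not carry over. Pictures are saved under pics/ and viewed, at most 10 in all, crops included, and the job is handed in when it is done.

Besides the shell and the picture viewer there is one more tool, called after "Emit:" as name(argument=value, ...) on one line, values as JSON. send_rows: Moves the arm, as the interface text tells. Its arguments: {"type":"object","properties":{"moves":{"type":"array","items":{"type":"number"}},"grip_force":{"type":"number"}},"required":["moves"]}

```bash
ls; mkdir -p pics; cat > h.py <<'E'
import numpy as np, cv2
from rig import monitor, cams, workorder, robot
def cloud(c):
    d=c["range_z"];h,w=d.shape;f=h/2/np.tan(np.radians(c["fovy"])/2)
    u,v=np.meshgrid(np.arange(w),np.arange(h))
    P=np.stack([(u-c["cx"])/f*d,(v-c["cy"])/f*d,d],-1)
    R=cv2.Rodrigues(np.array(c["rvec"],float))[0]
    W=(P-np.array(c["tvec"]).reshape(3))@R
    W[d<=0]=np.nan
    return W
E
python3 - <<'E'
from h import *
for n in ("top","side"):
    c=cams.camera(n); cv2.imwrite(f"pics/{n}0.png",c["pixels"]); np.save(f"{n}_W.npy",cloud(c)); np.save(f"{n}_p.npy",c["pixels"])
    R=cv2.Rodrigues(np.array(c["rvec"],float))[0]; print(n,c["fovy"],-R.T@np.array(c["tvec"]).reshape(3),R[2])
print(monitor.get_obs())
E
```

```text
pics
top 55.05047688960366 [ 0.40818564 -0.074207    1.06600704] [ 0.13142674 -0.01058648 -0.99126936]
side 47.86720018493815 [0.36374512 0.64275024 0.85441638] [ 0.15206959 -0.68206912 -0.71530172]
{'time': 0.1, 'q': array([-1.29649387e+00,  5.28399635e-01,  1.43374347e+00, -4.29727985e-05,
        1.18136318e+00, -1.78505687e-01]), 'joint_velocities': array([-2.29382703e-04, -1.43897608e-03, -2.27857434e-03, -1.94757144e-03,
       -9.90920677e-05, -5.94851311e-04]), 'joint_torque': array([-2.98066861e-04, -4.40986741e+01, -1.77149677e+01,  6.35060412e-02,
        5.34078770e-02, -5.52806705e-05]), 'position': array([ 0.27327796, -0.56141239,  0.23566296]), 'tool_rot': array([ 9.74477607e-01,  2.24482689e-01, -6.56595105e-05, -9.54769362e-04]), 'ft_force': array([ 0.48260991,  0.99650622, -0.46007988]), 'moment': array([-0.0729485 , -0.0016784 , -0.03881394]), 'grip_force': 0.0, 'grip_width': 0.08697713208868667}
```

View pics/top0.png

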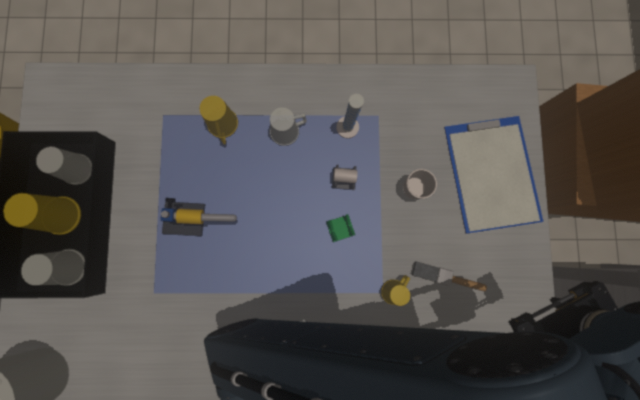

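View pics/side0.png

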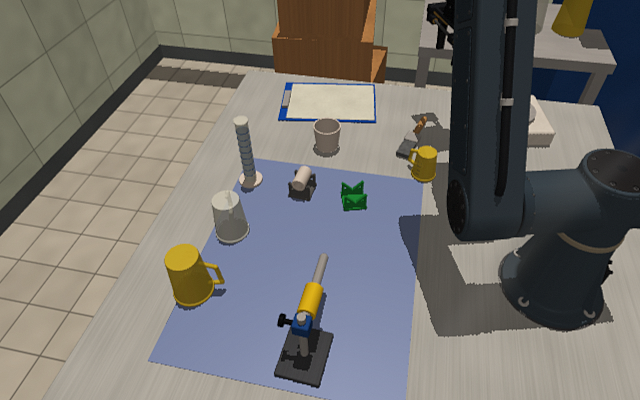

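The top view shows the stand's post at about (170,214), the yellow sleeve at (188,216), the rod's end at (236,218), the empty green cradle at (340,228) and the grey one at (345,176). The side view agrees: sleeve at (311,300), rod end at (323,258), green cradle at (353,196).

```bash
python3 - <<'E'
from h import *
for n,boxes in (("top",dict(stand=(155,195,245,240),green=(322,210,360,245),grey=(325,160,362,192))),("side",dict(stand=(270,250,335,388),green=(335,175,372,215)))):
    W=np.load(f"{n}_W.npy");p=np.load(f"{n}_p.npy");hsv=cv2.cvtColor(p,cv2.COLOR_BGR2HSV)
    H,S,V=[hsv[...,i].astype(int) for i in range(3)]
    def roi(k):
        m=np.zeros(H.shape,bool);a=boxes[k];m[a[1]:a[3],a[0]:a[2]]=1;return m
    st=roi("stand")
    def rep(nm,m):
        Q=W[m];Q=Q[np.isfinite(Q).all(1)]
        print(n,nm,len(Q),"mean",Q.mean(0).round(4),"min",Q.min(0).round(4),"max",Q.max(0).round(4));return Q
    y=rep("yellow",st&(H>18)&(H<35)&(S>150)&(V>70))
    b=rep("clampblue",st&(H>98)&(H<118)&(S>160)&(W[...,2]>.09))
    g=roi("green")&(H>45)&(H<80)&(S>120)
    G=rep("green",g)
    top=G[G[:,2]>.038]; print(" top pts",len(top)); 
    r=cv2.minAreaRect((top[:,:2]*1000).astype(np.float32));print(" rect top",r)
    r=cv2.minAreaRect((G[:,:2]*1000).astype(np.float32));print(" rect all",r)
    rod=st&(S<100)&(W[...,2]>.08)&(W[...,2]<.16)&~((H>18)&(H<35)&(S>150))
    Q=rep("rod",rod)
    Q=Q[np.argsort(Q[:,1])]
    yb=np.round(Q[:,1]/.008)
    for k in np.unique(yb):
        q=Q[yb==k]; i=q[:,2].argmax(); print("   y",round(k*.008,3),len(q),"x",q[:,0].min().round(4),q[:,0].mean().round(4),q[:,0].max().round(4),"zmax",q[i,2].round(4))
    Y=y[np.argsort(y[:,1])];yb=np.round(Y[:,1]/.01)
    for k in np.unique(yb):
        q=Y[yb==k];print("   Yel y",round(k*.01,3),len(q),"x",q[:,0].min().round(4),q[:,0].max().round(4),"zmax",q[:,2].max().round(4))
    m=roi("stand")&(W[...,2]>.008)&(W[...,2]<.017); q=W[m]; print(" foot",len(q),cv2.minAreaRect((q[:,:2]*1000).astype(np.float32)))
E
```

```text
top yellow 319 mean [0.4861 0.2119 0.1328] min [0.4714 0.1825 0.124 ] max [0.5038 0.2418 0.14  ]<stdin>:10: RuntimeWarning: Mean of empty slice.
  ret = um.true_divide(
Traceback (most recent call last):
ValueError: zero-size array to reduction operation minimum which has no identity
```

```bash
python3 - <<'E'
from h import *
for n,boxes in (("top",dict(stand=(155,195,245,240),green=(322,210,360,245))),("side",dict(stand=(270,250,335,388),green=(335,175,372,215)))):
    W=np.load(f"{n}_W.npy");p=np.load(f"{n}_p.npy");hsv=cv2.cvtColor(p,cv2.COLOR_BGR2HSV)
    H,S,V=[hsv[...,i].astype(int) for i in range(3)]
    def roi(k):
        m=np.zeros(H.shape,bool);a=boxes[k];m[a[1]:a[3],a[0]:a[2]]=1;return m
    st=roi("stand")
    def rep(nm,m):
        Q=W[m];Q=Q[np.isfinite(Q).all(1)]
        if len(Q): print(n,nm,len(Q),"mean",Q.mean(0).round(4),"min",Q.min(0).round(4),"max",Q.max(0).round(4))
        return Q
    ym=(H>15)&(H<38)&(S>130)
    y=rep("yellow",st&ym&(W[...,2]>.08))
    G=rep("green",roi("green")&(H>45)&(H<85)&(S>110))
    for lo,hi in((.004,.013),(.036,.06),(.0,.06)):
        t=G[(G[:,2]>lo)&(G[:,2]<hi)]; print(" green",lo,hi,len(t),cv2.minAreaRect((t[:,:2]*1000).astype(np.float32)) if len(t)>4 else '')
    Q=rep("rod",st&(W[...,2]>.09)&(W[...,2]<.2)&~ym)
    yb=np.round(Q[:,1]/.008)
    for k in np.unique(yb):
        q=Q[yb==k]; print("   y",round(k*.008,3),len(q),"x",q[:,0].min().round(4),q[:,0].mean().round(4),q[:,0].max().round(4),"zmax",q[:,2].max().round(4),"x@",q[q[:,2].argmax(),0].round(4))
    yb=np.round(y[:,1]/.01)
    for k in np.unique(yb):
        q=y[yb==k];print("   Yel y",round(k*.01,3),len(q),"x",q[:,0].min().round(4),q[:,0].max().round(4),"zmax",q[:,2].max().round(4))
    q=W[st&(W[...,2]>.008)&(W[...,2]<.017)]; print(" foot",len(q),cv2.minAreaRect((q[:,:2]*1000).astype(np.float32)))
E
```

```text
top yellow 347 mean [0.4861 0.2119 0.1322] min [0.4693 0.1825 0.1199] max [0.5041 0.2418 0.14  ]
top green 395 mean [ 0.4634 -0.1671  0.0159] min [ 0.4322 -0.1989  0.0044] max [ 0.4936 -0.1346  0.0508]
 green 0.004 0.013 275 ((462.2106018066406, -163.57943725585938), (54.46910858154297, 51.449954986572266), 16.693096160888672)
 green 0.036 0.06 43 ((463.5686950683594, -167.4911651611328), (51.590248107910156, 52.84059524536133), 18.939443588256836)
 green 0.0 0.06 395 ((463.1366882324219, -166.66754150390625), (54.46910858154297, 57.89779281616211), 16.693096160888672)
top rod 554 mean [0.4901 0.2016 0.1283] min [0.4695 0.0987 0.102 ] max [0.5313 0.2793 0.1534]
   y 0.096 4 x 0.4799 0.4835 0.4872 zmax 0.1201 x@ 0.482
   y 0.104 22 x 0.4749 0.4823 0.4895 zmax 0.124 x@ 0.4793
   y 0.112 26 x 0.4749 0.4827 0.4924 zmax 0.1251 x@ 0.4865
   y 0.12 26 x 0.4747 0.4832 0.492 zmax 0.126 x@ 0.4816
   y 0.128 24 x 0.4747 0.4831 0.492 zmax 0.1277 x@ 0.4839
   y 0.136 28 x 0.4749 0.4836 0.4921 zmax 0.1276 x@ 0.4888
   y 0.144 22 x 0.4768 0.4845 0.4919 zmax 0.1296 x@ 0.4813
   y 0.152 24 x 0.4767 0
[... 3048 characters left out ...]
0.5324 zmax 0.1519 x@ 0.4858
   y 0.272 184 x 0.4742 0.4993 0.5325 zmax 0.1516 x@ 0.4924
   y 0.28 191 x 0.4748 0.4913 0.5314 zmax 0.1368 x@ 0.4778
   Yel y 0.18 7 x 0.4766 0.4919 zmax 0.1349
   Yel y 0.19 80 x 0.469 0.5036 zmax 0.1371
   Yel y 0.2 87 x 0.4694 0.5043 zmax 0.1376
   Yel y 0.21 88 x 0.4692 0.5051 zmax 0.1381
   Yel y 0.22 91 x 0.4699 0.5052 zmax 0.1379
   Yel y 0.23 97 x 0.4699 0.5059 zmax 0.1373
   Yel y 0.24 124 x 0.471 0.5061 zmax 0.1377
   Yel y 0.25 6 x 0.4728 0.4799 zmax 0.1333
   Yel y 0.26 3 x 0.474 0.5145 zmax 0.1315
   Yel y 0.27 1 x 0.5315 0.5315 zmax 0.1309
 foot 2111 ((490.5126037597656, 267.5621032714844), (110.9665298461914, 90.06339263916016), 86.7086410522461)
```

The top and side depths agree. The sleeve is at about (0.4865, 0.212, 0.118). The rod heads along (-0.058, -0.998), and past the bend it dips about 5° and turns about 2° toward +x. The cradle is at about (0.464, -0.166), turned about 17.5° modulo 90°. I'll move toward the cradle and look with the wrist camera on the way.

Emit:
send_rows(moves=[1, 4, 4, 1, 0, 0, 0.1, 1, 8, 8, 2, 0, 0, 0.2, 1, 11, 11, 3, 0, 0, 0.3, 1, 13, 15, 4, 0, 0, 0.4, 1, 14, 19, 5, 0, 0, 0.5], grip_force=12)

```text
time: 0.52
position: [0.401, -0.4033, 0.2779]
tool_rot: [0.888, 0.461, 0.0, 0.0]
ft_force: [1.2, -0.7, 0.2]
grip_width: 0.0869
grip_force: 0.0
```

Emit:
send_rows(moves=[1, 1, 4, 0, 0, 0, 0.1, 1, 2, 8, 0, 0, 0, 0.2, 1, 3, 12, 0, 0, 0, 0.3, 1, 4, 16, 0, 0, 0, 0.4, 1, 5, 20, 0, 0, 0, 0.5])

```text
time: 0.93
position: [0.4492, -0.2022, 0.278]
tool_rot: [0.746, 0.666, 0.0, -0.0]
ft_force: [0.9, 0.5, -0.3]
grip_width: 0.0872
grip_force: 0.0
```

```bash
python3 - <<'E'
from h import *
o=monitor.get_obs();c=cams.camera("wrist");cv2.imwrite("pics/w1.png",c["pixels"])
print(o["time"],o["position"],o["tool_rot"],o["q"]);print({k:v for k,v in c.items() if k not in("pixels","range_z")})
import pickle;pickle.dump((o,c),open("w1.pkl","wb"))
E
```

```text
0.9333 [ 0.44923259 -0.2021825   0.27797414] [ 7.46065951e-01  6.65871966e-01  5.92453790e-06 -3.48791343e-04] [-6.50264433e-01  2.96457708e-01  1.70470338e+00  1.59121445e-04
  1.14111409e+00 -5.36858474e-01]
{'fovy': 65.70646984690485, 'cx': 319.23423858447336, 'cy': 197.88975713372346, 'hand_eye': array([[-6.41349685e-05, -9.55731611e-01, -2.94239839e-01,
         8.12263271e-02],
       [ 9.99999661e-01,  1.80079878e-04, -8.02892562e-04,
         2.52533689e-04],
       [ 8.20336476e-04, -2.94239791e-01,  9.55731276e-01,
        -1.48456225e-01],
       [ 0.00000000e+00,  0.00000000e+00,  0.00000000e+00,
         1.00000000e+00]])}
```

View pics/w1.png

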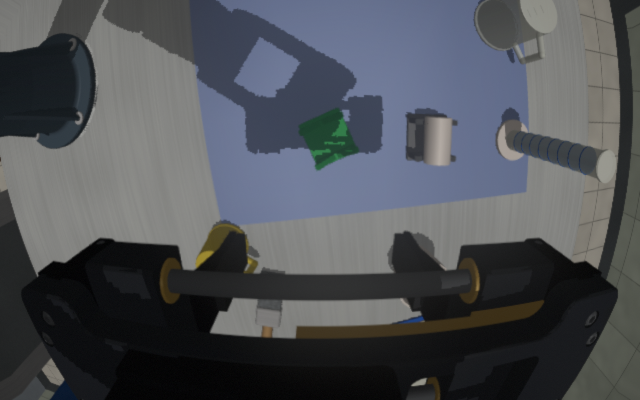

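The wrist view shows the green cradle at about (328,138) and the grey one with the white sleeve at (432,138). Next I'll fit the cradle's tips and plates from the fisheye depth.

```bash
cat >> h.py <<'E'
from scipy.spatial.transform import Rotation as Rn
def wcloud(o,c):
    d=c["range_z"].astype(float);h,w=d.shape;f=h/2/np.tan(np.radians(c["fovy"])/2)
    u,v=np.meshgrid(np.arange(w),np.arange(h));x=u-c["cx"];y=v-c["cy"];r=np.hypot(x,y)+1e-9;t=np.minimum(r/f,1.45)
    P=np.stack([x/r*np.tan(t)*d,y/r*np.tan(t)*d,d],-1);T=c["hand_eye"]
    W=(P@T[:3,:3].T+T[:3,3])@Rn.from_quat(o["tool_rot"]).as_matrix().T+o["position"];W[d<=0]=np.nan;return W
E
python3 - <<'E'
from h import *
import pickle;o,c=pickle.load(open("w1.pkl","rb"));W=wcloud(o,c)
hsv=cv2.cvtColor(c["pixels"],cv2.COLOR_BGR2HSV);g=(hsv[...,0]>45)&(hsv[...,0]<85)&(hsv[...,1]>110)
g[:90]=0;g[185:]=0;g[:,:280]=0;g[:,380:]=0
G=W[g];print(len(G),G.min(0),G.max(0))
for lo,hi in((-.01,.013),(.018,.06),(.038,.06)):
    t=G[(G[:,2]>lo)&(G[:,2]<hi)];print(lo,len(t),cv2.minAreaRect((t[:,:2]*1000).astype(np.float32)))
print("table z",np.nanmedian(W[60:80,480:500,2]))
ctr=G[:,:2].mean(0)
for a in(17.5,107.5):
    e=np.array([np.cos(np.radians(a)),np.sin(np.radians(a))]);n=np.array([-e[1],e[0]]);t=G[G[:,2]>.022]
    print(a,"along hist",np.histogram((t[:,:2]-[.464,-.166])@e*1000,np.arange(-36,37,4))[0],"z vs across")
q=G[G[:,2]>.022]
b=cv2.resize(c["pixels"][95:180,285:375],None,fx=6,fy=6,interpolation=cv2.INTER_CUBIC)
z=np.clip(np.nan_to_num(W[95:180,285:375,2])*5000,0,255).astype(np.uint8);z=cv2.cvtColor(cv2.resize(z,None,fx=3,fy=3),cv2.COLOR_GRAY2BGR)
cv2.imwrite("pics/w1c.png",np.hstack([cv2.resize(cv2.convertScaleAbs(b,alpha=2),(400,378)),cv2.resize(z,(400,378))]))
E
```

```text
2041 [nan nan nan] [nan nan nan]
-0.01 1415 ((465.14544677734375, -166.0057373046875), (58.65093994140625, 64.99104309082031), 18.7586727142334)
0.018 585 ((464.8679504394531, -166.436279296875), (57.342742919921875, 56.51496505737305), 18.0599365234375)
0.038 226 ((464.5002136230469, -165.99147033691406), (57.36008834838867, 54.436302185058594), 18.560260772705078)
table z 0.0010687768781527385
17.5 along hist [ 0  1 30 46 44 38 39 40 35 26 32 36 39 39 44 45  8  0] z vs across
107.5 along hist [  0   4 114 154   0   0   0   0   0   0   0   0   0   7 138 125   0   0] z vs across
```

View pics/w1c.png

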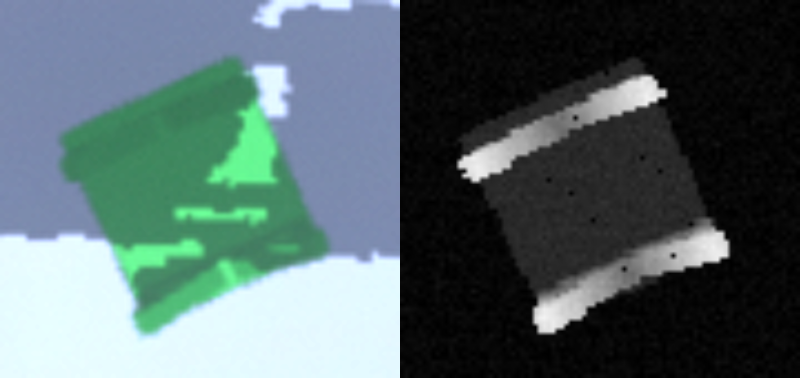

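The depth crop shows the two V plates as bright bands at upper left and lower right of the foot. The cradle's x is therefore at about 108.5° and its centre at (0.4648, -0.1662). Next I'll look closely at the rod from just before its open end.

Emit:
send_rows(moves=[1, 1, 4, 0, 0, 0, 0.056, 1, 2, 8, 0, 0, 0, 0.056, 1, 3, 12, 0, 0, 0, 0.056, 1, 3.5, 16, 0, 0, 0, 0.056, 1, 3.5, 20, 0, 0, 0, 0.056])

```text
time: 1.4
position: [0.4852, -0.0028, 0.2781]
tool_rot: [0.729, 0.685, 0.0, 0.0]
ft_force: [0.7, -0.2, 0.3]
grip_width: 0.0869
grip_force: 0.0
```

Emit:
send_rows(moves=[1, 0, 4, 0, 0, 0, 0, 1, 0, 7, 0, 0, 0, 0, 1, 0, 8, 0, 0, 0, 0, 1, 0, 8, 0, 0, 0, 0])

```text
time: 1.73
position: [0.4839, 0.0776, 0.278]
tool_rot: [0.727, 0.686, -0.0, -0.0]
ft_force: [0.8, -0.4, -0.7]
grip_width: 0.0869
grip_force: 0.0
```

```bash
python3 - <<'E'
from h import *
o=monitor.get_obs();c=cams.camera("wrist");cv2.imwrite("pics/w2.png",c["pixels"]);W=wcloud(o,c)
import pickle;pickle.dump((o,c),open("w2.pkl","wb"))
print(o["time"],o["position"],o["tool_rot"],o["ft_force"])
M=(W[...,2]>.085)&(W[...,2]<.16)&(W[...,0]>.45)&(W[...,0]<.54)&(W[...,1]>.08)&(W[...,1]<.29)
hsv=cv2.cvtColor(c["pixels"],cv2.COLOR_BGR2HSV);ym=(hsv[...,0]>15)&(hsv[...,0]<38)&(hsv[...,1]>130)
for nm,m in(("rod",M&~ym),("sl",M&ym)):
    Q=W[m];yb=np.round(Q[:,1]/.008)
    for k in np.unique(yb):
        q=Q[yb==k]
        print(nm,round(k*.008,3),len(q),"x",np.percentile(q[:,0],[2,50,98]).round(4),"ztop",np.percentile(q[:,2],97).round(4))
E
```

```text
1.7333 [0.48388032 0.07760752 0.27797774] [ 7.27355396e-01  6.86260874e-01 -1.97438695e-04 -3.20157531e-04] [ 0.77567169 -0.36039789 -0.72302786]
rod 0.104 82 x [0.4772 0.4851 0.4923] ztop 0.1232
rod 0.112 138 x [0.4764 0.4855 0.4937] ztop 0.1244
rod 0.12 140 x [0.477  0.4852 0.4939] ztop 0.1251
rod 0.128 143 x [0.4764 0.4853 0.4934] ztop 0.1254
rod 0.136 148 x [0.4771 0.4852 0.4939] ztop 0.1265
rod 0.144 149 x [0.4775 0.4857 0.4943] ztop 0.1275
rod 0.152 152 x [0.4771 0.486  0.4948] ztop 0.1279
rod 0.16 152 x [0.4777 0.4865 0.495 ] ztop 0.1285
rod 0.168 150 x [0.4781 0.4861 0.4946] ztop 0.1293
rod 0.176 156 x [0.4777 0.4863 0.4951] ztop 0.1297
rod 0.184 128 x [0.4698 0.4859 0.5042] ztop 0.13
rod 0.192 16 x [0.4696 0.4873 0.5048] ztop 0.1238
rod 0.2 14 x [0.4701 0.4705 0.5051] ztop 0.124
rod 0.208 10 x [0.47   0.471  0.4712] ztop 0.1248
rod 0.216 9 x [0.47   0.4703 0.4712] ztop 0.1244
rod 0.224 2 x [0.4706 0.4707 0.4708] ztop 0.1233
rod 0.24 11 x [0.4714 0.4717 0.5067] ztop 0.1262
rod 0.248 195 x [0.4793 0.4935 0.5061] ztop 0.1336
rod 0.256 464 x [0.4754 0.4942 0.5322] ztop 0.1407
rod 0.264 184 x [0.4762 0.5127 0.5306] ztop 0.1366
sl 0.184 137 x [0.4719 0.4889 0.5031] ztop 0.1361
sl 0.192 300 x [0.4713 0.4876 0.5033] ztop 0.1366
sl 0.2 287 x [0.4718 0.4879 0.504 ] ztop 0.1364
sl 0.208 283 x [0.4724 0.4883 0.5045] ztop 0.1366
sl 0.216 292 x [0.4722 0.4887 0.505 ] ztop 0.1365
sl 0.224 288 x [0.4719 0.4889 0.5054] ztop 0.1366
sl 0.232 283 x [0.4725 0.4896 0.5059] ztop 0.1367
sl 0.24 261 x [0.473  0.4885 0.5055] ztop 0.1366
sl 0.248 2 x [0.4832 0.4905 0.4978] ztop 0.126
```

View pics/w2.png

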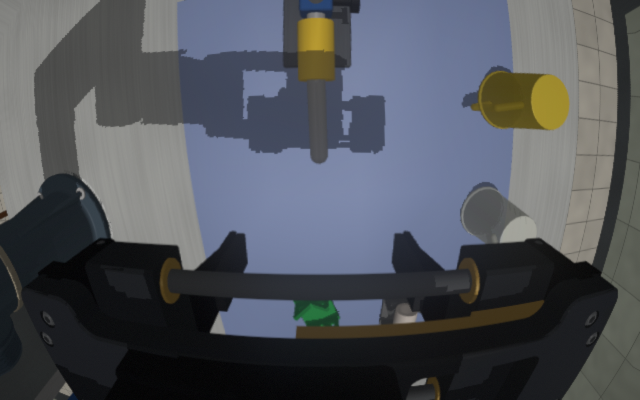

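The wrist view shows the sleeve at (317,48) and the rod running down to its end at (318,157). Past the bend the rod falls 0.082 per unit and runs at −0.016 in x, with its axis at z ≈ 0.120 at the bend. The sleeve centre is at (0.4877, 0.2125, 0.1185). I'll go and grasp it.

Emit:
send_rows(moves=[1, 0.1, 4, 0, 0, 0, 0, 1, 0.2, 8, -1, 0, 0, 0, 1, 0.3, 12, -3, 0, 0, 0, 1, 0.4, 13.5, -6, 0, 0, 0, 1, 0.4, 13.5, -8, 0, 0, 0], grip_force=10)

```text
time: 2.2
position: [0.4889, 0.2118, 0.1965]
tool_rot: [0.728, 0.685, 0.0, -0.0]
ft_force: [0.2, 0.5, 0.6]
grip_width: 0.0869
grip_force: 0.0
```

Emit:
send_rows(moves=[1, 0, 0, -2.5, 0, 0, 0, 1, 0, 0, -5, 0, 0, 0, 1, 0, 0, -7, 0, 0, 0, 1, 0, 0, -8.3, 0, 0, 0, 1, 0, 0, -8.3, 0, 0, 0])

```text
time: 2.62
position: [0.4874, 0.2081, 0.1123]
tool_rot: [0.73, 0.684, -0.003, -0.001]
ft_force: [0.5, -0.5, 0.4]
grip_width: 0.0869
grip_force: 0.0
```

Emit:
send_rows(moves=[0.5, 0, 0, 0, 0, 0, 0, 0.3, 0, 0, 0, 0, 0, 0, 0.3, 0, 0, 0, 0, 0, 0, 0.3, 0, 0, 0, 0, 0, 0, 0.3, 0, 0, 0, 0, 0, 0])

```text
time: 3.03
position: [0.4891, 0.2107, 0.1162]
tool_rot: [0.729, 0.685, 0.001, 0.001]
ft_force: [0.3, -0.6, -0.1]
grip_width: 0.0616
grip_force: 0.0
```

Emit:
send_rows(moves=[0, 0, 0, 0, 0, 0, 0, 0, 0, 0, 0, 0, 0, 0, 0, 0, 0, 0, 0, 0, 0, 0, 0, 0, 0, 0, 0, 0, 0, 0, 0, 0, 0, 0, 0])

```text
time: 3.45
position: [0.4883, 0.2108, 0.1153]
tool_rot: [0.729, 0.685, 0.0, -0.0]
ft_force: [-0.6, 0.3, 0.9]
grip_width: 0.0356
grip_force: 9.9
```

Emit:
send_rows(moves=[0, 0, 0, 0, 0, 0, 0, 0, 0, 0, 0, 0, 0, 0, 0, 0, 0, 0, 0, 0, 0])

```text
time: 3.7
position: [0.4884, 0.2108, 0.1153]
tool_rot: [0.729, 0.685, 0.0, -0.0]
ft_force: [-1.7, -0.1, 0.9]
grip_width: 0.036
grip_force: 9.9
```

Gripped at 36 mm with little force. I'll lift about 2 mm to centre the sleeve on the rod and feel the result.

Emit:
send_rows(moves=[0, 0, 0, 0.1, 0, 0, 0, 0, 0, 0, 0.2, 0, 0, 0, 0, 0, 0, 0.2, 0, 0, 0, 0, 0, 0, 0.2, 0, 0, 0, 0, 0, 0, 0.2, 0, 0, 0])

```text
time: 4.12
position: [0.4884, 0.2106, 0.1171]
tool_rot: [0.729, 0.685, -0.0, -0.0]
ft_force: [0.1, 0.5, -0.2]
grip_width: 0.0359
grip_force: 10.0
```

```bash
python3 - <<'E'
from h import *
o=monitor.get_obs();print(o["position"],o["ft_force"],o["moment"])
o=monitor.get_obs();print(o["position"],o["ft_force"],o["moment"])
E
```

```text
[0.4883663  0.21059328 0.11711494] [ 0.12490325  0.52264786 -0.16983394] [-0.02606194 -0.09211272 -0.03187889]
[0.4883663  0.21059328 0.11711494] [ 0.12490325  0.52264786 -0.16983394] [-0.02606194 -0.09211272 -0.03187889]
```

Floating free. I'll advance along the planned curve.

Emit:
send_rows(moves=[0, -0.03, -0.5, 0, 0.003, 0, 0, 0, -0.06, -1, 0, 0.008, 0, 0.003, 0, -0.08, -1.5, -0.01, 0.015, 0, 0.006, 0, -0.1, -2, -0.02, 0.022, 0, 0.009, 0, -0.1, -2, -0.02, 0.022, 0, 0.009])

```text
time: 4.53
position: [0.4872, 0.1893, 0.1169]
tool_rot: [0.726, 0.688, 0.007, -0.008]
ft_force: [0.8, -0.4, -1.3]
grip_width: 0.0359
grip_force: 10.0
```

Emit:
send_rows(moves=[0, -0.02, -0.5, -0.01, 0.007, 0, 0.003, 0, -0.04, -1, -0.03, 0.014, 0, 0.006, 0, -0.06, -1.5, -0.05, 0.02, 0, 0.009, 0, -0.07, -2, -0.07, 0.027, 0, 0.011, 0, -0.07, -2, -0.07, 0.027, 0, 0.011])

```text
time: 4.95
position: [0.4867, 0.1695, 0.1162]
tool_rot: [0.722, 0.691, 0.017, -0.018]
ft_force: [-0.7, 0.3, -0.3]
grip_width: 0.0359
grip_force: 10.0
```

Emit:
send_rows(moves=[0, -0.02, -0.5, -0.03, 0.007, 0, 0.003, 0, -0.03, -1, -0.06, 0.014, 0, 0.006, 0, -0.04, -1.5, -0.09, 0.021, 0, 0.009, 0, -0.05, -2, -0.125, 0.028, 0, 0.012, 0, -0.05, -2, -0.125, 0.028, 0, 0.012])

```text
time: 5.37
position: [0.4863, 0.1499, 0.115]
tool_rot: [0.717, 0.696, 0.026, -0.028]
ft_force: [0.0, -0.6, -0.8]
grip_width: 0.0357
grip_force: 10.0
```

Emit:
send_rows(moves=[0, -0.01, -0.5, -0.04, 0.005, 0, 0.002, 0, -0.02, -1, -0.08, 0.005, 0, 0.002, 0, -0.02, -1.5, -0.12, 0.005, 0, 0.002, 0, -0.03, -2, -0.16, 0.005, 0, 0.002, 0, -0.03, -2, -0.16, 0.005, 0, 0.002])

```text
time: 5.78
position: [0.4859, 0.1298, 0.1134]
tool_rot: [0.717, 0.696, 0.028, -0.03]
ft_force: [-0.2, -0.4, -1.6]
grip_width: 0.0358
grip_force: 10.0
```

Emit:
send_rows(moves=[0, -0.01, -0.5, -0.06, 0, 0, 0, 0, -0.02, -1, -0.11, 0, 0, 0, 0, -0.02, -1.5, -0.16, 0, 0, 0, 0, -0.03, -2, -0.2, 0, 0, 0, 0, -0.03, -2, -0.2, 0, 0, 0])

```text
time: 6.2
position: [0.4856, 0.1097, 0.1114]
tool_rot: [0.717, 0.696, 0.028, -0.03]
ft_force: [-0.6, -0.3, -0.5]
grip_width: 0.0358
grip_force: 10.0
```

Emit:
send_rows(moves=[0, -0.01, -0.5, -0.04, 0, 0, 0, 0, -0.02, -1, -0.08, 0, 0, 0, 0, -0.02, -1.5, -0.12, 0, 0, 0, 0, -0.03, -2, -0.16, 0, 0, 0, 0, -0.03, -2, -0.16, 0, 0, 0])

```text
time: 6.62
position: [0.4854, 0.0897, 0.1098]
tool_rot: [0.717, 0.696, 0.028, -0.03]
ft_force: [-0.4, 0.4, -0.5]
grip_width: 0.036
grip_force: 10.0
```

Emit:
send_rows(moves=[0, -0.01, -0.6, -0.05, 0, 0, 0, 0, -0.02, -1.2, -0.1, 0, 0, 0, 0, -0.03, -1.8, -0.15, 0, 0, 0, 0, -0.04, -2.4, -0.2, 0, 0, 0, 0, -0.05, -3, -0.25, 0, 0, 0])

```text
time: 7.03
position: [0.4848, 0.06, 0.1073]
tool_rot: [0.716, 0.697, 0.028, -0.03]
ft_force: [0.1, -0.3, -0.8]
grip_width: 0.0359
grip_force: 10.0
```

Emit:
send_rows(moves=[0, 0, -1, 0, 0, 0, 0, 0, 0, -2, 0, 0, 0, 0, 0, 0, -3, 0, 0, 0, 0, 0, 0, -3, 0, 0, 0, 0, 0, 0, -3, 0, 0, 0, 0])

```text
time: 7.45
position: [0.485, 0.0298, 0.1074]
tool_rot: [0.717, 0.696, 0.028, -0.03]
ft_force: [-0.0, 0.8, -0.9]
grip_width: 0.0357
grip_force: 10.0
```

```bash
python3 - <<'E'
from h import *
o=monitor.get_obs();c=cams.camera("wrist");W=wcloud(o,c);print(o["position"],o["tool_rot"],o["ft_force"],Rn.from_quat(o["tool_rot"]).as_matrix().round(4))
s=cams.camera("side");S=cloud(s);cv2.imwrite("pics/s3.png",s["pixels"][100:350,200:450].repeat(2,0).repeat(2,1))
for n,W,p in(("w",W,c["pixels"]),("s",S,s["pixels"])):
    hsv=cv2.cvtColor(p,cv2.COLOR_BGR2HSV);ym=(hsv[...,0]>15)&(hsv[...,0]<38)&(hsv[...,1]>130)
    m=ym&(np.abs(W[...,0]-o["position"][0])<.04)&(np.abs(W[...,1]-o["position"][1])<.06)&(W[...,2]>.07)
    Q=W[m];print(n,len(Q))
    yb=np.round(Q[:,1]/.006) if len(Q) else []
    for k in np.unique(yb):
        q=Q[yb==k];print(round(k*.006,3),len(q),np.percentile(q[:,0],[2,98]).round(4),np.percentile(q[:,2],[2,98]).round(4))
E
```

```text
[0.48498118 0.02980385 0.1073937 ] [ 0.71696562  0.6958992   0.0281784  -0.02984271] [-0.04332645  0.78243727 -0.92856436] [[ 0.0299  0.9996 -0.0011]
 [ 0.9962 -0.0297  0.082 ]
 [ 0.0819 -0.0036 -0.9966]]
w 9671
0.0 15 [0.4758 0.4953] [0.1216 0.1253]
0.006 501 [0.4694 0.5   ] [0.1156 0.1266]
0.012 467 [0.4707 0.4988] [0.1187 0.1273]
0.018 68 [0.4766 0.4921] [0.1243 0.1276]
0.024 12 [0.4673 0.5025] [0.1123 0.1165]
0.03 343 [0.4678 0.503 ] [0.1127 0.1286]
0.036 731 [0.4686 0.5022] [0.1136 0.1291]
0.042 798 [0.4684 0.5109] [0.1141 0.1922]
0.048 3869 [0.4563 0.5231] [0.1216 0.1963]
0.054 1032 [0.4637 0.5083] [0.1017 0.1872]
0.06 1612 [0.4643 0.5014] [0.101  0.1841]
0.066 223 [0.4698 0.4984] [0.0971 0.1135]
s 545
0.0 1 [0.5135 0.5135] [0.1929 0.1929]
0.006 11 [0.496  0.5154] [0.1121 0.1944]
0.012 13 [0.4725 0.5004] [0.1137 0.1264]
0.018 26 [0.4713 0.4977] [0.1194 0.1276]
0.024 28 [0.4718 0.5014] [0.113  0.1284]
0.03 34 [0.4694 0.5027] [0.1134 0.1332]
0.036 43 [0.4643 0.5023] [0.1142 0.1342]
0.042 47 [0.4645 0.5155] [0.0965 0.2416]
0.048 138 [0.4542 0.5228] [0.0994 0.2005]
0.054 60 [0.4671 0.508 ] [0.0988 0.1991]
0.06 97 [0.4677 0.5074] [0.1002 0.1815]
0.066 47 [0.4692 0.5021] [0.099  0.1344]
```

View pics/s3.png

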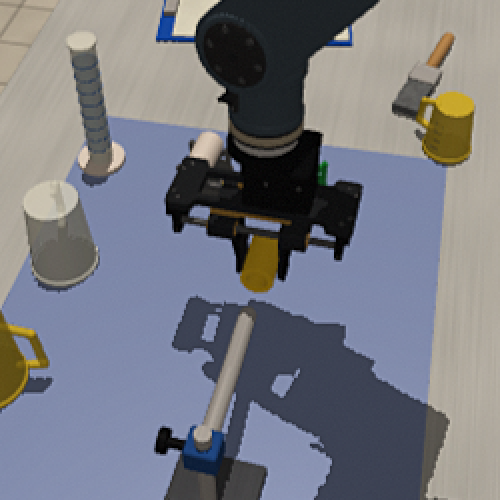

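The side view shows the sleeve in the fingers at (262,262), clear of the rod's end at (247,312). I'll level it and carry it over the cradle.

Emit:
send_rows(moves=[0, 0, -2, 1.5, -0.03, 0.001, 0, 0, -0.5, -5, 3, -0.06, 0.002, 0, 0, -1, -8, 5, -0.082, 0.003, 0, 0, -1.5, -11, 5, -0.082, 0.003, 0, 0, -1.9, -14, 5, -0.082, 0.003, 0])

```text
time: 7.97
position: [0.4661, -0.1098, 0.1586]
tool_rot: [0.716, 0.698, -0.001, -0.0]
ft_force: [0.3, -0.1, -1.0]
grip_width: 0.0357
grip_force: 10.0
```

Emit:
send_rows(moves=[0, 0, -2.5, 0, 0, 0, 0.09, 0, 0, -4.5, 0, 0, 0, 0.18, 0, 0, -5.8, 0, 0, 0, 0.27, 0, 0, -5.8, 0, 0, 0, 0.353, 0, 0, -5.8, 0, 0, 0, 0.353])

```text
time: 8.38
position: [0.4658, -0.1678, 0.1573]
tool_rot: [0.583, 0.812, -0.002, -0.001]
ft_force: [0.6, 0.2, -1.1]
grip_width: 0.0358
grip_force: 10.0
```

Emit:
send_rows(moves=[0, 0, 0, -1, 0, 0, 0, 0, 0, 0, -2, 0, 0, 0, 0, 0, 0, -3, 0, 0, 0, 0, 0, 0, -3, 0, 0, 0])

```text
time: 8.72
position: [0.4646, -0.1657, 0.1259]
tool_rot: [0.584, 0.812, -0.002, -0.003]
ft_force: [0.3, 0.5, -1.4]
grip_width: 0.036
grip_force: 10.0
```

```bash
python3 - <<'E'
from h import *
o=monitor.get_obs();c=cams.camera("wrist");W=wcloud(o,c);print(o["position"],o["tool_rot"],o["ft_force"],Rn.from_quat(o["tool_rot"]).as_matrix().round(4).tolist())
cv2.imwrite("pics/w4.png",c["pixels"])
hsv=cv2.cvtColor(c["pixels"],cv2.COLOR_BGR2HSV)
e=np.array([np.cos(np.radians(108.5)),np.sin(np.radians(108.5))]);n=np.array([-e[1],e[0]])
for nm,lo,hi in(("yel",15,38),("gr",45,85)):
    m=(hsv[...,0]>lo)&(hsv[...,0]<hi)&(hsv[...,1]>120)&(np.hypot(W[...,0]-.465,W[...,1]+.166)<.06)&(W[...,2]<.2)
    Q=W[m];a=(Q[:,:2]-[.4648,-.1662])@e;b=(Q[:,:2]-[.4648,-.1662])@n
    print(nm,len(Q),"along",np.percentile(a,[1,99]).round(4),"z",np.percentile(Q[:,2],[2,98]).round(4))
    k=np.round(a/.008)
    for i in np.unique(k):
        j=k==i;print("  ",i*8,j.sum(),"across",np.percentile(b[j],[2,98]).round(4),"z",np.percentile(Q[j,2],[2,98]).round(4))
E
```

```text
[ 0.46460668 -0.16566134  0.12593234] [ 0.58380989  0.81188143 -0.00184107 -0.00334259] [ 0.26559325  0.53126568 -1.42275717] [[-0.3183, 0.948, -0.0076], [0.948, 0.3183, 0.0009], [0.0033, -0.0069, -1.0]]
yel 6583 along [-0.0248  0.0345] z [0.1173 0.196 ]
   -24.0 471 across [-0.0162  0.0152] z [0.1343 0.147 ]
   -16.0 596 across [-0.0146  0.0132] z [0.1382 0.147 ]
   -8.0 27 across [-0.0059  0.0173] z [0.1318 0.1472]
   0.0 240 across [-0.0181  0.0173] z [0.1036 0.1455]
   8.0 976 across [-0.017   0.0167] z [0.1317 0.1471]
   16.0 1019 across [-0.0167  0.0162] z [0.133  0.1471]
   24.0 1222 across [-0.0224  0.021 ] z [0.1177 0.1984]
   32.0 2008 across [-0.016  0.021] z [0.1154 0.1979]
   40.0 24 across [-0.0231  0.0218] z [0.1964 0.1998]
gr 2225 along [0.0021 0.0327] z [0.0069 0.0461]
   0.0 70 across [-0.0288  0.028 ] z [0.007  0.0094]
   8.0 519 across [-0.0277  0.027 ] z [0.0069 0.0098]
   16.0 130 across [-0.018   0.0168] z [0.0069 0.0282]
   24.0 1138 across [-0.0275  0.0266] z [0.0077 0.047 ]
   32.0 368 across [-0.0279  0.0273] z [0.0064 0.0094]
```

View pics/w4.png

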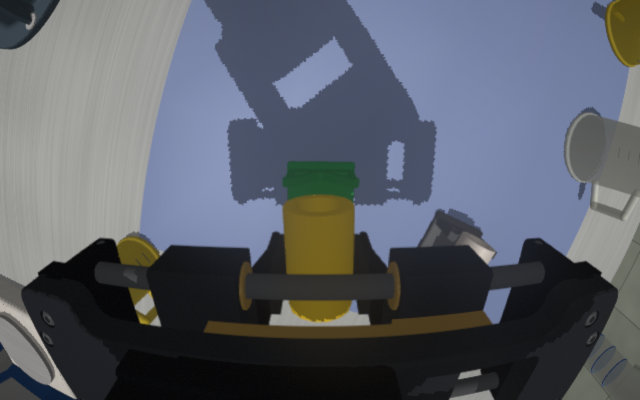

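The wrist view shows the yellow sleeve at (320,255), in line with the green cradle at (320,182). It is centred across to within 1 mm and about 3 mm off along, so it is ready to lower.

Emit:
send_rows(moves=[0, 0, -0.1, -2, 0, 0, 0, 0, 0, -0.2, -4, 0, 0, 0, 0, 0, -0.2, -6, 0, 0, 0, 0, 0, -0.2, -7, 0, 0, 0, 0, 0, -0.2, -7, 0, 0, 0])

```text
time: 9.18
position: [0.4649, -0.1684, 0.0561]
tool_rot: [0.584, 0.812, -0.002, -0.003]
ft_force: [-0.1, -0.2, -1.1]
grip_width: 0.0357
grip_force: 10.0
```

Emit:
send_rows(moves=[0, 0, 0, -0.2, 0, 0, 0, 0, 0, 0, -0.4, 0, 0, 0, 0, 0, 0, -0.6, 0, 0, 0, 0, 0, 0, -0.8, 0, 0, 0, 0, 0, 0, -0.8, 0, 0, 0])

```text
time: 9.6
position: [0.466, -0.1695, 0.0497]
tool_rot: [0.583, 0.812, -0.002, -0.001]
ft_force: [-0.3, -0.2, -0.6]
grip_width: 0.0357
grip_force: 10.0
```

Emit:
send_rows(moves=[0, 0, 0, -0.1, 0, 0, 0, 0, 0, 0, -0.2, 0, 0, 0, 0, 0, 0, -0.3, 0, 0, 0, 0, 0, 0, -0.3, 0, 0, 0, 0, 0, 0, -0.3, 0, 0, 0])

```text
time: 10.02
position: [0.4658, -0.1693, 0.0463]
tool_rot: [0.583, 0.812, -0.002, -0.001]
ft_force: [0.1, -0.2, -0.3]
grip_width: 0.0357
grip_force: 10.0
```

Emit:
send_rows(moves=[0, 0, 0, -0.05, 0, 0, 0, 0, 0, 0, -0.1, 0, 0, 0, 0, 0, 0, -0.1, 0, 0, 0])

```text
time: 10.27
position: [0.4659, -0.1694, 0.0454]
tool_rot: [0.584, 0.812, -0.002, -0.001]
ft_force: [-0.2, 0.3, 0.1]
grip_width: 0.036
grip_force: 9.9
```

Emit:
send_rows(moves=[0, 0, 0, -0.05, 0, 0, 0, 0, 0, 0, -0.1, 0, 0, 0, 0, 0, 0, -0.1, 0, 0, 0])

```text
time: 10.52
position: [0.4659, -0.1693, 0.0451]
tool_rot: [0.584, 0.812, -0.002, -0.001]
ft_force: [-0.7, 1.1, 6.5]
grip_width: 0.0359
grip_force: 10.0
```

Emit:
send_rows(moves=[0, 0, 0, -0.05, 0, 0, 0, 0, 0, 0, -0.05, 0, 0, 0, 0, 0, 0, -0.05, 0, 0, 0])

```text
time: 10.77
position: [0.4658, -0.1692, 0.0448]
tool_rot: [0.584, 0.812, -0.002, -0.001]
ft_force: [-0.9, 0.9, 8.8]
grip_width: 0.0356
grip_force: 10.0
```

Contact is firm at about 9 N, so the sleeve is seated. I'll release and back off straight up.

Emit:
send_rows(moves=[0.3, 0, 0, 0.05, 0, 0, 0, 0.5, 0, 0, 0.05, 0, 0, 0, 0.7, 0, 0, 0.05, 0, 0, 0, 0.7, 0, 0, 0.05, 0, 0, 0, 0.7, 0, 0, 0.05, 0, 0, 0])

```text
time: 11.18
position: [0.4658, -0.1694, 0.0442]
tool_rot: [0.583, 0.812, -0.002, -0.001]
ft_force: [0.3, 0.8, -0.5]
grip_width: 0.0545
grip_force: 0.0
```

Emit:
send_rows(moves=[0.7, 0, 0, 0.5, 0, 0, 0, 0.7, 0, 0, 2, 0, 0, 0, 0.7, 0, 0, 4, 0, 0, 0, 0.7, 0, 0, 7, 0, 0, 0, 0.7, 0, 0, 10, 0, 0, 0])

```text
time: 11.6
position: [0.4651, -0.1689, 0.145]
tool_rot: [0.583, 0.812, -0.002, -0.002]
ft_force: [0.6, -1.0, -0.4]
grip_width: 0.0608
grip_force: 0.0
```

Emit:
send_rows(moves=[0.7, 0, -3, 3, 0, 0, 0, 0.7, 0, -5, 5, 0, 0, 0, 0.7, 0, -5, 5, 0, 0, 0, 0.7, 0, -5, 5, 0, 0, 0])

```text
time: 11.93
position: [0.4663, -0.2205, 0.1957]
tool_rot: [0.584, 0.812, -0.002, 0.0]
ft_force: [-0.8, 0.4, -0.9]
grip_width: 0.0606
grip_force: 0.0
```

```bash
python3 - <<'E'
from h import *
o=monitor.get_obs();c=cams.camera("wrist");W=wcloud(o,c);print(o["time"],o["position"],o["ft_force"],o["grip_width"])
cv2.imwrite("pics/w5.png",c["pixels"])
hsv=cv2.cvtColor(c["pixels"],cv2.COLOR_BGR2HSV)
e=np.array([np.cos(np.radians(108.5)),np.sin(np.radians(108.5))]);n=np.array([-e[1],e[0]])
m=(hsv[...,0]>15)&(hsv[...,0]<38)&(hsv[...,1]>120)&(np.hypot(W[...,0]-.465,W[...,1]+.166)<.06)&(W[...,2]<.1)&(W[...,2]>.02)
Q=W[m];a=(Q[:,:2]-[.4648,-.1662])@e;b=(Q[:,:2]-[.4648,-.1662])@n
print(len(Q),"along",np.percentile(a,[1,99]).round(4));k=np.round(a/.01)
for i in np.unique(k):
    j=k==i;print(i*10,j.sum(),"across",np.percentile(b[j],[2,98]).round(4),"ztop",np.percentile(Q[j,2],98).round(4))
E
```

```text
11.9333 [ 0.46632762 -0.22045546  0.19571402] [-0.83455412  0.38979844 -0.87377585] 0.06062461023076576
2270 along [-0.0282  0.0293]
-30.0 140 across [-0.0153  0.0163] ztop 0.066
-20.0 374 across [-0.016   0.0163] ztop 0.066
-10.0 385 across [-0.0159  0.0163] ztop 0.0663
0.0 393 across [-0.0168  0.0163] ztop 0.0658
10.0 397 across [-0.0163  0.0163] ztop 0.0661
20.0 404 across [-0.0163  0.0163] ztop 0.0662
30.0 177 across [-0.0165  0.0163] ztop 0.0664
```

View pics/w5.png

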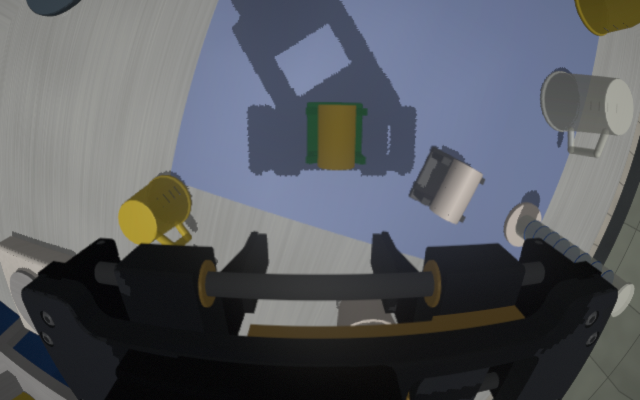

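The yellow sleeve at (337,136) lies level and in line in the green cradle. Its top is at 66 mm, where 65 mm is expected, it is centred, and the gripper is clear of it.

```bash
python3 -c "
from rig import workorder
print(workorder.hand_in())"
```

```text
the job is handed in; nothing more can be done
None
```

The yellow sleeve came off the rod with wrist forces of about 2 N or less and now lies in the green cradle, centred, level and in line with it. The job is handed in, but no verdict came back.

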